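# Press the proud red puzzle piece home

## Robot

A 7-joint arm with a two-finger parallel gripper is mounted at the origin on the work surface. World frame = base frame: x ahead of the robot, y to its left, z up, the work surface at z = 0. Lengths are in mm, angles in degrees, forces in N, time in s.
With the tool pointing down it reaches from about 400 to 850 mm from the base axis. Payload 6.9 kg.
Tool frame: the origin (TCP) lies at the very end of the fingers, on their centre line; the grasp point (between the pads) lies hold_point_z behind it (hold_point_z is the distance from the TCP to the grasp point, in mm); z points along the fingers, y is the line along which they close (so a half turn about z gives the same grasp; the last joint's range is limited). The gripper opens to 85 mm and grips with 20 to 120 N. Pads are 22 mm wide; open, the fingers measure 114 mm over their backs; the gripper's body (76 mm by 85 mm) begins 54 mm behind the grasp point. The pads swing forward as they close: fully open they stand 13 mm farther back than shut.
Start: joints at [82.936, 29.078, -13.613, 85.955, 7.202, 65.827, -8.869], TCP at [141.726, -608.708, 231.275] pointing down, gripper open.
Joint ranges: [-176.47, 176.47], [-13.61, 117.27], [-81.72, 77.17], [0.22, 143.17], [-87.28, 267.28], [10, 112.55], [-165.47, 165.47]. Speed limits (degrees/s): [136.94, 136.94, 180, 180, 180, 180, 180].

## Interface

Orientations are given as [roll, pitch, yaw] about the fixed x, y, z axes, in that order (R = Rz(yaw) Ry(pitch) Rx(roll)).
In Python, from bench import * gives the robot as it stands. The module is installed in compiled form; this text tells all that it offers.
- The arm moves only by the tool drive_tool, never from a script. Its argument "targets" is a list of rows, each a list of 3 entries, a list of its own where there are three numbers: the opening, from 0 (shut) to 1 (fully open), then the shift along the tool's x, y, z in units of 250 mm (1.0 is 250 mm), then the turn, a rotation vector about the tool's x, y, z in units of 90 degrees (1.0 is 90 degrees). A call has 1 to 10 rows; each row is the pose to reach, as a shift and turn from the pose commanded when the call began, along the tool's axes at that moment; what a row does not reach only later rows make up. A row lasts 1/10 s, in which the tool goes at most 50 mm and 8.59 degrees, less where a joint would pass 70% of its speed; a pose out of reach is approached as far as the arm can. A call with a number of a shift or a turn outside -1 to 1 is refused whole. A call with a gripper value outside its range is refused whole. The fingers move at their own pace and stop on an object; "force" is the grip in N (left out, the last holds). Time passes only in rows, so rows that repeat a pose let the fingers close. It gives the time, the measured TCP pose, the force, the opening and the grip force at its end, in the units of the state.
- get_obs(): the state, without advancing time (a new reading comes with each control period).
- read_camera(name): name is "side" or "top" or "wrist"; returns a dict with "pixels" (400x640x3 uint8, red, green, blue), "depth" (400x640 float32, mm along the optical axis (not along the pixel's ray), 0 where there is no reading), "camera_matrix" (3x3 intrinsics, pixels), "k1" (the pictures are not rectified: a ray, as slopes to the right and down, at radius r is drawn at 1 + k1 r^2 times it, then the intrinsics apply), "eye" and "rotation" of the camera in the world. Camera axes: x right, y down, z forward; pixel columns grow to the right and rows downward; lengths in mm; the calibration is good to about 2 mm. A picture is of the moment at which its call begins.
- hand_in(): hands the job in; it is judged then, once.
The state is a dict: "clock": time; "qpos": joint angles; "joint_vel": joint speeds; "joint_torque": joint torques, N m; "ee_pos": TCP position; "orientation": TCP orientation; "wrist_force": force on the tool from outside, world axes, zero at the start; "ft_torque": the same for the moment, N m; "finger_gap": finger opening in mm; "grasp_force": force on a finger pad.
Only numpy, scipy, OpenCV 4.12 (cv2) and the standard library are available. Lean on these libraries where they do the work, as an engineer would, in place of code of your own. Each camera call takes 0.05 s, during which the arm holds its last target. There are 200 camera calls.

## Task

One piece of the framed wooden puzzle, the red one, is still standing up above its neighbours: press it gently straight down with the fingertips until it is fully home, flush with the rim, then move the hand away. Do not touch any of the other five pieces in the puzzle; the yellow one also stands up, because it is in the wrong place and will be taken out later, so leave it standing. Do not pull the red piece up, and leave the puzzle's surroundings (two spare pieces, mug, pawn) as they are.

Things in the scene. Friction and masses are not known exactly. Their poses are not given: they have to be found in the camera images.
- puzzle: Framed wooden tray puzzle lying flat on a felt-covered board, 156 mm (x) by 216 mm (y), brown rim 18 mm wide whose top is 20 mm above the table. Inside are six square places on a 60 mm pitch, two along x and three along y; the six pieces sit in them in any order. Origin: centre of the underside, at table height; x, y along its sides.
- red_top (a point): Red piece, the one to press. Wooden piece, 58 x 58 mm and 12 mm thick; small round tabs of its colour, 9 mm radius, reach out 13 mm past its +x and +y sides. The point is the centre of its top face; at the start 26 to 28 mm above the table, so 6 to 8 mm proud of the rim; 20 mm when home. Axes parallel to the puzzle's; z up.
- red_piece (a joint): How far the red piece is pressed in, m: 0 to 0.002 at the start, 0.008 when fully home and flush (a hard stop), negative if pulled up. It only slides straight up and down; a stiff fit of about 4 N (somewhat more when pressed faster: 20 N per m/s), and it stays where it is left.
- yellow_top (a point): Yellow piece, also standing 6 to 8 mm proud; not to be touched. Wooden piece, 58 x 58 mm and 12 mm thick; small round tabs of its colour, 9 mm radius, reach out 13 mm past its +x and +y sides. The point is the centre of its top face; 26 to 28 mm above the table.
- blue_top (a point): Blue piece. Wooden piece, 58 x 58 mm and 12 mm thick; small round tabs of its colour, 9 mm radius, reach out 13 mm past its +x and +y sides. The point is the centre of its top face; already flush with the rim, 20 mm above the table. Not to be touched.
- green_top (a point): Green piece. Wooden piece, 58 x 58 mm and 12 mm thick; small round tabs of its colour, 9 mm radius, reach out 13 mm past its +x and +y sides. The point is the centre of its top face; already flush with the rim, 20 mm above the table. Not to be touched.
- white_top (a point): White piece. Wooden piece, 58 x 58 mm and 12 mm thick; small round tabs of its colour, 9 mm radius, reach out 13 mm past its +x and +y sides. The point is the centre of its top face; already flush with the rim, 20 mm above the table. Not to be touched.
- black_top (a point): Black piece. Wooden piece, 58 x 58 mm and 12 mm thick; small round tabs of its colour, 9 mm radius, reach out 13 mm past its +x and +y sides. The point is the centre of its top face; already flush with the rim, 20 mm above the table. Not to be touched.
- spare_orange: Loose orange wooden puzzle piece, 58 x 58 x 12 mm with two tabs, flat beside the puzzle. Origin: centre of its underside. Leave it.
- spare_purple: Loose purple wooden puzzle piece, 58 x 58 x 12 mm with two tabs, flat beside the puzzle. Origin: centre of its underside. Leave it.
- mug: Blue ceramic mug, 80 mm across, 90 mm high, handle towards its +y. Origin: centre of its underside. Leave it.
- pawn: Pale wooden game pawn, 30 mm across the foot, 55 mm high. Origin: centre of its underside. Leave it.

How it is judged:
By the outcome, as a careful person would: the job done as asked, in the order asked, and still so for the second after the job is handed in, with the robot touching nothing.
It also fails if it takes over 32 s, if anything falls off the work surface, if the arm or the gripper's body presses on something with over 40 N, if the wrist force passes 120 N, or if a joint passes its speed limit or range.

## Working session

There is one attempt and no reset: what is moved stays moved. The work goes in short steps, Python scripts to look and compute and a tool call to move; the robot and the scene stay as the last step left them, time stands still between calls to the robot, and variables do not carry over. Pictures are saved under pics/ and viewed, at most 10 in all, crops included, and the job is handed in when it is done.

Besides the shell and the picture viewer there is one more tool, called after "Request:" by a JSON object that holds its "op" and its "data", one argument or row to a line. drive_tool: Moves the arm, as the interface text tells. Its arguments: {"type":"object","properties":{"targets":{"type":"array","items":{"type":"array"}},"force":{"type":"number"}},"required":["targets"]}

```bash
mkdir -p pics
cat > h.py <<'E'
from bench import *
import numpy as np, cv2
def cam(n):
    c=read_camera(n); return c
def ray(c,u,v):
    K=np.array(c["camera_matrix"]); d=np.array([(u-K[0,2])/K[0,0],(v-K[1,2])/K[1,1]]); s=d.copy()
    for _ in range(20): s=d/(1+c["k1"]*(s@s))
    return np.array(c["eye"]),np.array(c["rotation"])@np.array([s[0],s[1],1.]),s
def plane(c,u,v,z):
    e,r,_=ray(c,u,v); return e+r*(z-e[2])/r[2]
def dep(c,u,v):
    e,r,_=ray(c,u,v); return e+r*c["depth"][int(v),int(u)]
E
python3 - <<'E'
from h import *
o=get_obs(); print({k:np.round(o[k],2) for k in o})
for n in("top","side"):
    c=cam(n); cv2.imwrite(f"pics/{n}0.png",c["pixels"][:,:,::-1]); print(n,np.round(c["eye"]),np.round(c["rotation"],2).tolist(),c["k1"])
    np.savez(f"{n}0.npz",**c)
E
```

```text
{'clock': np.float64(0.0), 'qpos': array([ 82.94,  29.13, -13.61,  86.01,   7.2 ,  65.83,  -8.87]), 'joint_vel': array([-0.06,  0.02, -0.05, -0.09, -0.05, -0.08, -0.01]), 'joint_torque': array([-0.000e+00, -6.206e+01, -2.190e+00, -2.496e+01,  1.000e-02,
        1.000e-02,  0.000e+00]), 'ee_pos': array([ 141.56, -608.23,  230.42]), 'orientation': array([-179.9 ,    0.  ,   13.11]), 'wrist_force': array([-0.05, -0.18,  0.39]), 'ft_torque': array([-0.  , -0.06, -0.04]), 'grasp_force': np.float64(0.0), 'finger_gap': np.float64(85.69)}
top [ 441.   47. 1019.] [-171.41, 0.06, -90.98] -0.04714525826920162
side [ 233. -686.  705.] [-128.74, -0.55, -24.64] -0.08345421310581158
```

View pics/top0.png

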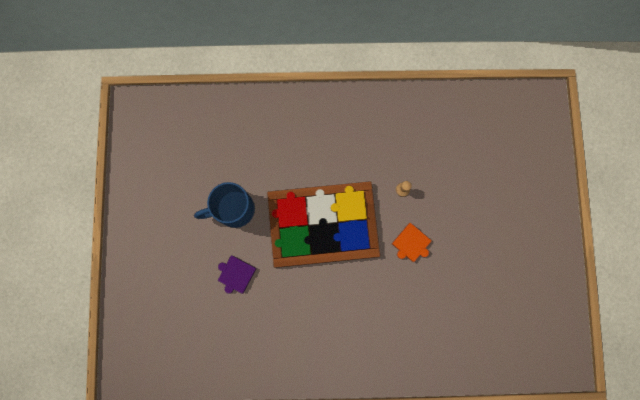

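View pics/side0.png

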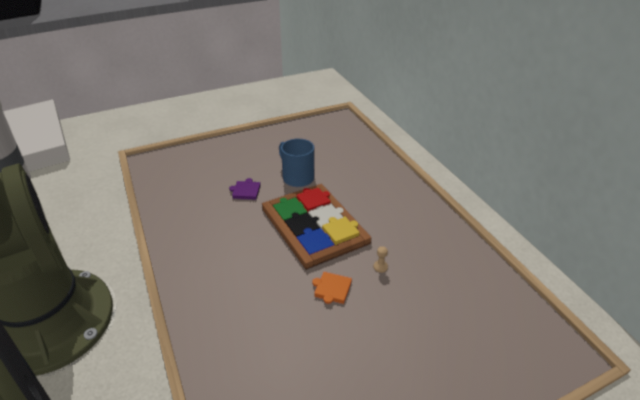

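The top view shows red at about (291,211), in the puzzle's far-left place, with the mug at (230,205), white to the right and green below. The side view shows red at (313,198) with the mug right behind it.

```bash
cat >> h.py <<'E'
from scipy.spatial.transform import Rotation as Ro
def fix(c):
    c=dict(c); c["rotation"]=Ro.from_euler("xyz",np.array(c["rotation"]).ravel(),degrees=True).as_matrix() if np.size(c["rotation"])==3 else np.array(c["rotation"]); return c
def cen(c,lo,hi,box=None):
    hsv=cv2.cvtColor(c["pixels"],cv2.COLOR_RGB2HSV)
    m=cv2.inRange(hsv,lo,hi)
    n,l,s,ce=cv2.connectedComponentsWithStats(m); i=1+np.argmax(s[1:,4]); m=(l==i).astype(np.uint8)
    mo=cv2.morphologyEx(m,cv2.MORPH_OPEN,np.ones((11,11)) if box is None else np.ones((box,box)))
    ct=max(cv2.findContours(mo if mo.any() else m,0,1)[0],key=cv2.contourArea)
    return cv2.minAreaRect(ct),ce[i],s[i]
def tri(c1,p1,c2,p2):
    e1,r1,_=ray(c1,*p1); e2,r2,_=ray(c2,*p2)
    t=np.linalg.lstsq(np.stack([r1,-r2],1),e2-e1,rcond=None)[0]
    a=e1+t[0]*r1;b=e2+t[1]*r2; return (a+b)/2,np.linalg.norm(a-b)
COL=dict(red=((0,200,90),(5,255,255)),yellow=((20,150,90),(32,255,255)),green=((45,120,40),(80,255,255)),blue=((112,190,60),(125,255,255)),orange=((6,220,150),(14,255,255)))
E
python3 - <<'E'
from h import *
T=fix(np.load("top0.npz"));S=fix(np.load("side0.npz"))
for k,(lo,hi) in COL.items():
    a,ac,_=cen(T,lo,hi); b,bc,_=cen(S,lo,hi,7)
    p,g=tri(T,ac,S,bc)
    print(k,np.round(a[0]),np.round(a[1]),np.round(a[2]),"cent",np.round(ac),np.round(bc),"tri",np.round(p,1),round(g,1),"plane",np.round(plane(T,*a[0],27 if k in("red","yellow") else 20),1),"depth",np.round(dep(T,*a[0]),1),np.round(dep(S,*b[0]),1))
# mug rim centre
print("mug",plane(T,230,203,90),dep(T,230,186))
# opening to camera geometry
c=fix(cam("wrist")); o=get_obs(); R=Ro.from_euler("xyz",o["orientation"],degrees=True).as_matrix()
print("wrist cam in tool",np.round(R.T@(c["eye"]-o["ee_pos"]),1),np.round(R.T@c["rotation"],2))
E
```

```text
red [289. 209.] [34. 34.] 85.0 cent [291. 211.] [308. 207.] tri [569.9 109.5  -2.7] 15.2 plane [577.1 109.7  27. ] depth [577.1 109.7  26.7] [549.1  77.   26.8]
yellow [350. 206.] [29. 29.] 90.0 cent [350. 205.] [341. 230.] tri [584.8 -14.3  21.4] 1.4 plane [582.  -15.7  27. ] depth [582.  -15.7  26.7] [581.5 -20.8  25.5]
green [294. 241.] [28. 28.] 90.0 cent [293. 241.] [289. 208.] tri [512.3 101.4  18.3] 0.3 plane [512.4 100.   20. ] depth [512.5 100.1  19.3] [510.2  95.9  20.9]
blue [354. 234.] [27. 27.] 90.0 cent [352. 235.] [323. 235.] tri [530.3 -21.   29.6] 19.1 plane [523.5 -20.6  20. ] depth [523.6 -20.7  18.8] [543.7 -14.   20.5]Traceback (most recent call last):
  File "<stdin>", line 4, in <module>
  File "h.py", line 19, in cen
    n,l,s,ce=cv2.connectedComponentsWithStats(m); i=1+np.argmax(s[1:,4]); m=(l==i).astype(np.uint8)
                                                      ~~~~~~~~~^^^^^^^^^
    return _wrapfunc(a, 'argmax', axis=axis, out=out, **kwds)
    return bound(*args, **kwds)
ValueError: attempt to get argmax of an empty sequence
```

Depth gives red's top at about 27 mm. From the neighbours' grid (yaw about 5.3°) its centre is about (572,105). I'll fly closer with the fingers shut and refine with the wrist camera.

Request:
{"op": "drive_tool", "data": {
  "targets": [
    [0, [0.93, -0.6, 0], [0, 0, 0.087]],
    [0, [0.93, -0.6, 0], [0, 0, 0.087]],
    [0, [0.93, -0.6, 0], [0, 0, 0.087]],
    [0, [0.93, -0.6, 0], [0, 0, 0.087]],
    [0, [0.93, -0.6, 0], [0, 0, 0.087]],
    [0, [0.93, -0.6, 0], [0, 0, 0.087]],
    [0, [0.93, -0.6, 0], [0, 0, 0.087]],
    [0, [0.93, -0.6, 0], [0, 0, 0.087]]
  ],
  "force": 20
}}

```text
clock: 0.9
ee_pos: [334.1, -409.7, 231.1]
orientation: [-180.0, 0.0, 5.4]
wrist_force: [0.9, 0.6, 0.0]
finger_gap: 0.0
grasp_force: 0.0
```

Request:
{"op": "drive_tool", "data": {
  "targets": [
    [0, [0.8, -1.0, 0], [0, 0, 0]],
    [0, [0.8, -1.0, 0], [0, 0, 0]],
    [0, [0.8, -1.0, 0], [0, 0, 0]],
    [0, [0.8, -1.0, 0], [0, 0, 0]],
    [0, [0.8, -1.0, 0], [0, 0, 0]],
    [0, [0.8, -1.0, 0], [0, 0, 0]],
    [0, [0.8, -1.0, 0], [0, 0, 0]],
    [0, [0.8, -1.0, 0], [0, 0, 0]],
    [0, [0.8, -1.0, 0], [0, 0, 0]]
  ]
}}

```text
clock: 1.8
ee_pos: [509.7, -144.4, 230.8]
orientation: [180.0, 0.1, 5.2]
wrist_force: [-0.7, 0.2, -0.2]
finger_gap: 0.2
grasp_force: 0.0
```

Request:
{"op": "drive_tool", "data": {
  "targets": [
    [0, [0.16, -0.8, 0], [0, 0, 0]],
    [0, [0.16, -0.8, 0], [0, 0, 0]],
    [0, [0.16, -0.8, 0], [0, 0, 0]],
    [0, [0.16, -0.8, 0], [0, 0, 0]],
    [0, [0.16, -0.8, 0], [0, 0, 0]],
    [0, [0.16, -0.8, 0], [0, 0, 0]],
    [0, [0.16, -0.8, 0], [0, 0, 0]]
  ]
}}

```text
clock: 2.5
ee_pos: [531.8, 56.9, 231.0]
orientation: [179.9, 0.0, 5.0]
wrist_force: [-0.4, -0.9, -0.4]
finger_gap: 0.4
grasp_force: 0.0
```

Run:
```python
from h import *
c=fix(cam("wrist")); o=get_obs(); R=Ro.from_euler("xyz",o["orientation"],degrees=True).as_matrix()
print(o["ee_pos"],o["orientation"],"cam in tool",np.round(R.T@(c["eye"]-o["ee_pos"]),1),np.round(R.T@c["rotation"],2).tolist())
cv2.imwrite("pics/w1.png",c["pixels"][:,:,::-1]); np.savez("w1.npz",**c)
```

```text
[531.76202963  56.82429806 231.06502741] [1.79911725e+02 3.80245420e-02 5.00898363e+00] cam in tool [  82.4    0.  -142.6] [[0.0, -0.95, -0.32], [1.0, 0.0, 0.0], [-0.0, -0.32, 0.95]]
```

View pics/w1.png

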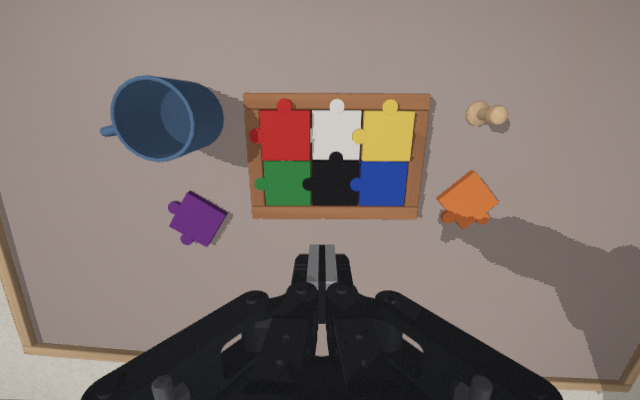

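The wrist view shows red's body at about (260–311, 110–161) with its tabs pointing up and left, and the mug at (165,118). I'll measure red by rays and check it against the top view.

```bash
cat > m.py <<'E'
from h import *
def body(c,lo,hi,frac,seed=None):
    m=cv2.inRange(cv2.cvtColor(c["pixels"],cv2.COLOR_RGB2HSV),lo,hi)
    n,l,s,_=cv2.connectedComponentsWithStats(m); i=1+np.argmax(s[1:,4])
    m=(l==i).astype(np.uint8); k=int(frac*np.sqrt(s[i,4]))
    m=cv2.morphologyEx(m,cv2.MORPH_OPEN,np.ones((k,k)))
    ct=max(cv2.findContours(m,0,1)[0],key=cv2.contourArea); return cv2.minAreaRect(ct)
E
python3 - <<'E'
from m import *
W=fix(np.load("w1.npz"));T=fix(np.load("top0.npz"))
P={}
for k in("red","yellow","green","blue"):
    a=body(W,*COL[k],.5); b=body(T,*COL[k],.5); z=27 if k in("red","yellow") else 20
    P[k]=plane(W,*a[0],z)
    g,_=tri(W,a[0],T,b[0])
    print(k,np.round(a[0],1),np.round(a[1],1),np.round(a[2],1),np.round(b[0],1),np.round(b[1],1),"W",np.round(P[k],1),"Wd",np.round(dep(W,*a[0]),1),"T",np.round(plane(T,*b[0],z),1),"tri",np.round(g,1))
    bx=cv2.boxPoints(a); print("  sides",[round(float(np.linalg.norm(plane(W,*bx[i],z)-plane(W,*bx[i-1],z))),1) for i in range(4)])
d=P["red"]-P["yellow"];print("yaw",np.degrees(np.arctan2(-d[0],d[1])),np.linalg.norm(d)); d=P["red"]-P["green"];print(d)
d=P["green"]-P["blue"];print("yaw",np.degrees(np.arctan2(-d[0],d[1])),np.linalg.norm(d))
print("mug",dep(W,217,90),dep(W,213,140),[plane(W,u,118,90)[:2].round() for u in(113,195,222)])
E
```

```text
Traceback (most recent call last):
  File "m.py", line 7, in body
    ct=max(cv2.findContours(m,0,1)[0],key=cv2.contourArea); return cv2.minAreaRect(ct)
ValueError: max() iterable argument is empty
```

Run:
```python
from m import *
W=fix(np.load("w1.npz"));T=fix(np.load("top0.npz"))
hw=cv2.cvtColor(W["pixels"],cv2.COLOR_RGB2HSV);ht=cv2.cvtColor(T["pixels"],cv2.COLOR_RGB2HSV)
for n,h,p in(("W",hw,dict(red=(285,135),yellow=(388,137),green=(288,185),blue=(383,185),rim=(340,212),rimtop=(310,100))),("T",ht,dict(red=(291,211),yellow=(352,206),green=(294,242),blue=(354,236),rim=(330,261)))):
    print(n,{k:h[v,u].tolist() for k,(u,v) in p.items()})
P={}
for k,u,v,ut,vt in(("red",285,135,291,211),("yellow",388,137,352,206),("green",288,185,294,242),("blue",383,185,354,236)):
    z=27 if k in("red","yellow") else 20; r=[]
    for c,h,(a,b) in((W,hw,(u,v)),(T,ht,(ut,vt))):
        q=h[b,a].astype(int); m=(abs(h[...,0].astype(int)-q[0]+90)%180-90<=90)&(abs((h[...,0].astype(int)-q[0]+90)%180-90)<=4)&(h[...,1]>q[1]-35)&(h[...,2]>.75*q[2])
        l=cv2.connectedComponents(m.astype(np.uint8),connectivity=4)[1]; m=(l==l[b,a]).astype(np.uint8)
        s=int(.55*np.sqrt(m.sum())); m=cv2.morphologyEx(m,cv2.MORPH_OPEN,np.ones((s,s)))
        r.append(cv2.minAreaRect(max(cv2.findContours(m,0,1)[0],key=cv2.contourArea)))
    a,b=r; P[k]=plane(W,*a[0],z); g,e=tri(W,a[0],T,b[0]); bx=cv2.boxPoints(a)
    print(k,np.round(a[0],1),np.round(b[0],1),np.round(b[1]),"W",np.round(P[k],1),"Wd",np.round(dep(W,*a[0]),1),"T",np.round(plane(T,*b[0],z),1),"tri",np.round(g,1),round(e,1),
      "sides",[round(float(np.linalg.norm(plane(W,*bx[i],z)-plane(W,*bx[i-1],z))),1) for i in range(2)])
for i,j in(("red","yellow"),("green","blue")):
    d=P[i]-P[j];print("yaw",np.degrees(np.arctan2(-d[0],d[1])),np.linalg.norm(d))
print("r-g",P["red"]-P["green"])
print("mug",dep(W,215,90),[plane(W,u,118,90)[:2].round() for u in(113,193,222)])
```

```text
W {'red': [0, 187, 183], 'yellow': [24, 146, 209], 'green': [65, 146, 126], 'blue': [112, 192, 157], 'rim': [13, 127, 162], 'rimtop': [13, 129, 160]}
T {'red': [1, 244, 160], 'yellow': [23, 233, 200], 'green': [65, 213, 92], 'blue': [113, 224, 130], 'rim': [12, 179, 101]}
red [285.5 136. ] [291.5 211.5] [27. 27.] W [571.2 102.   27. ] Wd [571.1 102.   26.4] T [571.8 104.1  27. ] tri [571.4 103.   27.7] 2.2 sides [58.7, 55.3]
yellow [388.  136.5] [351.5 206.5] [27. 27.] W [581.2 -17.3  27. ] Wd [581.4 -16.8  29. ] T [579.9 -17.7  27. ] tri [580.7 -18.1  22.4] 0.5 sides [56.5, 54.8]
green [283.5 183.5] [292. 241.] [26. 22.] W [511.5 102.3  20. ] Wd [511.7 102.2  20.7] T [512.5 104.1  20. ] tri [512.2 103.   22.1] 1.9 sides [56.0, 45.3]
blue [382.  183.5] [353.5 234.5] [27. 27.] W [522.4 -20.7  20. ] Wd [522.5 -20.6  20.4] T [523.5 -20.6  20. ] tri [523.2 -20.3  22.7] 0.4 sides [56.0, 54.0]
yaw 4.837767254160067 119.67067694443315
yaw 5.073412107086577 123.52536550787244
r-g [59.64949136 -0.33260045  7.        ]
mug [613.97054393  64.24382962 373.57975577] [array([582., 259.]), array([588., 183.]), array([590., 155.])]
```

Red's centre comes out at (571.3, 102.8), top about 27 mm, yaw 5°, and all of these agree with the given sizes. I'll press at (573,107), slightly towards red's +x/+y, to keep clear of the neighbours' tabs.

Request:
{"op": "drive_tool", "data": {
  "targets": [
    [0, [0.18, -0.186, 0], [0, 0, 0]],
    [0, [0.18, -0.186, 0], [0, 0, 0]],
    [0, [0.18, -0.186, 0.1], [0, 0, 0]],
    [0, [0.18, -0.186, 0.25], [0, 0, 0]],
    [0, [0.18, -0.186, 0.4], [0, 0, 0]],
    [0, [0.18, -0.186, 0.55], [0, 0, 0]],
    [0, [0.18, -0.186, 0.65], [0, 0, 0]],
    [0, [0.18, -0.186, 0.72], [0, 0, 0]],
    [0, [0.18, -0.186, 0.72], [0, 0, 0]]
  ]
}}

```text
clock: 3.45
ee_pos: [570.9, 108.0, 48.8]
orientation: [179.9, 0.3, 5.1]
wrist_force: [-1.0, -0.0, -0.4]
finger_gap: -0.0
grasp_force: 0.0
```

Run:
```python
from h import *
o=get_obs();print(o["ee_pos"],o["orientation"],o["wrist_force"])
a=cam("wrist")["pixels"]; b=cam("top")["pixels"][140:300,180:420]
b=cv2.resize(b,(480,320)); 
cv2.imwrite("pics/w2.png",np.vstack([cv2.resize(a,(480,280))[:270],b])[:,:,::-1])
```

```text
[570.91013799 107.97234402  48.79589756] [179.91352007   0.27798342   5.13141787] [-0.98455096 -0.02948056 -0.40273919]
```

View pics/w2.png

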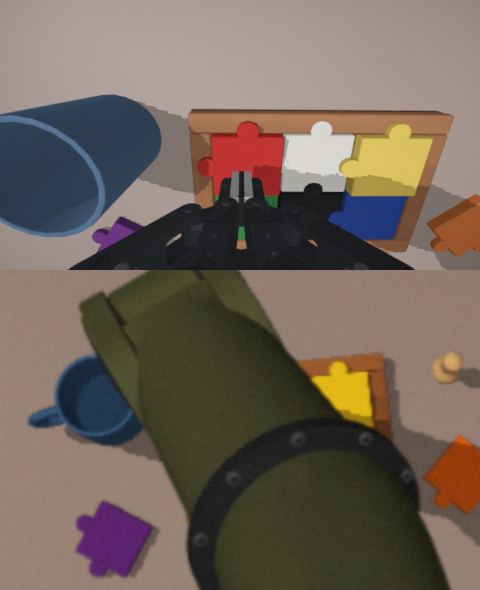

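The fingers are over the red piece and the mug is well clear to the left. I'll lower slowly and watch the force.

Request:
{"op": "drive_tool", "data": {
  "targets": [
    [0, [0.01, 0, 0.02], [0, 0, 0]],
    [0, [0.01, 0, 0.04], [0, 0, 0]],
    [0, [0.01, 0, 0.06], [0, 0, 0]],
    [0, [0.01, 0, 0.07], [0, 0, 0]],
    [0, [0.01, 0, 0.076], [0, 0, 0]],
    [0, [0.01, 0, 0.08], [0, 0, 0]],
    [0, [0.01, 0, 0.08], [0, 0, 0]]
  ]
}}

```text
clock: 4.25
ee_pos: [574.7, 111.0, 31.2]
orientation: [-180.0, 0.0, 5.3]
wrist_force: [-0.1, 0.1, 0.1]
finger_gap: 0.1
grasp_force: 0.0
```

Request:
{"op": "drive_tool", "data": {
  "targets": [
    [0, [0, 0, 0.004], [0, 0, 0]],
    [0, [0, 0, 0.008], [0, 0, 0]],
    [0, [0, 0, 0.012], [0, 0, 0]],
    [0, [0, 0, 0.016], [0, 0, 0]],
    [0, [0, 0, 0.016], [0, 0, 0]],
    [0, [0, 0, 0.016], [0, 0, 0]]
  ]
}}

```text
clock: 4.85
ee_pos: [574.7, 111.0, 27.3]
orientation: [-180.0, 0.0, 5.3]
wrist_force: [-0.3, 0.0, -0.2]
finger_gap: -0.3
grasp_force: 0.0
```

Not in contact yet, and y has drifted to 111. I'll raise slightly and shift back 4 mm before pressing.

Request:
{"op": "drive_tool", "data": {
  "targets": [
    [0, [0, 0, -0.012], [0, 0, 0]],
    [0, [-0.004, 0.016, -0.012], [0, 0, 0]],
    [0, [-0.004, 0.016, -0.012], [0, 0, 0]],
    [0, [-0.004, 0.016, -0.006], [0, 0, 0]],
    [0, [-0.004, 0.016, 0], [0, 0, 0]],
    [0, [-0.004, 0.016, 0.004], [0, 0, 0]],
    [0, [-0.004, 0.016, 0.008], [0, 0, 0]],
    [0, [-0.004, 0.016, 0.008], [0, 0, 0]],
    [0, [-0.004, 0.016, 0.008], [0, 0, 0]]
  ]
}}

```text
clock: 5.75
ee_pos: [574.1, 106.9, 25.3]
orientation: [-180.0, 0.0, 5.3]
wrist_force: [-1.0, -0.4, 1.9]
finger_gap: 0.3
grasp_force: 1.0
```

Request:
{"op": "drive_tool", "data": {
  "targets": [
    [0, [0, 0, 0.004], [0, 0, 0]],
    [0, [0, 0, 0.008], [0, 0, 0]],
    [0, [0, 0, 0.008], [0, 0, 0]],
    [0, [0, 0, 0.008], [0, 0, 0]]
  ]
}}

```text
clock: 6.15
ee_pos: [574.1, 106.9, 23.2]
orientation: [-180.0, 0.0, 5.3]
wrist_force: [-0.7, 0.1, 2.7]
finger_gap: 0.1
grasp_force: 1.3
```

Contact. I'll continue down to the stop.

Request:
{"op": "drive_tool", "data": {
  "targets": [
    [0, [0, 0, 0.003], [0, 0, 0]],
    [0, [0, 0, 0.006], [0, 0, 0]],
    [0, [0, 0, 0.009], [0, 0, 0]],
    [0, [0, 0, 0.009], [0, 0, 0]],
    [0, [0, 0, 0.009], [0, 0, 0]]
  ]
}}

```text
clock: 6.65
ee_pos: [574.1, 106.9, 20.9]
orientation: [-180.0, 0.0, 5.3]
wrist_force: [-0.8, -0.5, 2.1]
finger_gap: -0.1
grasp_force: 1.2
```

Request:
{"op": "drive_tool", "data": {
  "targets": [
    [0, [0, 0, 0.002], [0, 0, 0]],
    [0, [0, 0, 0.004], [0, 0, 0]],
    [0, [0, 0, 0.004], [0, 0, 0]],
    [0, [0, 0, 0.004], [0, 0, 0]]
  ]
}}

```text
clock: 7.05
ee_pos: [574.1, 106.9, 20.1]
orientation: [-180.0, 0.0, 5.3]
wrist_force: [-2.6, 0.8, 4.4]
finger_gap: -0.1
grasp_force: 2.5
```

Request:
{"op": "drive_tool", "data": {
  "targets": [
    [0, [0, 0, 0.002], [0, 0, 0]],
    [0, [0, 0, 0.004], [0, 0, 0]],
    [0, [0, 0, 0.004], [0, 0, 0]],
    [0, [0, 0, 0.004], [0, 0, 0]]
  ]
}}

```text
clock: 7.45
ee_pos: [574.1, 106.9, 20.0]
orientation: [180.0, -0.0, 5.3]
wrist_force: [-4.9, -0.9, 13.4]
finger_gap: 0.1
grasp_force: 6.9
```

The tip stopped at 20.0 mm while the force rose to 13 N, so it is on the stop. I'll go straight up and away.

Request:
{"op": "drive_tool", "data": {
  "targets": [
    [0, [0, 0, -0.02], [0, 0, 0]],
    [0, [0, 0, -0.08], [0, 0, 0]],
    [0, [0, 0, -0.2], [0, 0, 0]],
    [0, [0, 0, -0.4], [0, 0, 0]],
    [0, [0, 0, -0.6], [0, 0, 0]],
    [0, [0, 0, -0.75], [0, 0, 0]],
    [0, [-0.1, 0.2, -0.84], [0, 0, 0]],
    [0, [-0.16, 0.3, -0.84], [0, 0, 0]],
    [0, [-0.16, 0.3, -0.84], [0, 0, 0]]
  ]
}}

```text
clock: 8.35
ee_pos: [540.2, 22.4, 229.9]
orientation: [179.8, -0.0, 4.9]
wrist_force: [0.5, -0.3, -0.2]
finger_gap: -0.1
grasp_force: 0.0
```

Run:
```python
from h import *
c=fix(cam("wrist")); np.savez("w3.npz",**c); o=get_obs();print(o["ee_pos"],o["wrist_force"],o["clock"])
cv2.imwrite("pics/w3.png",c["pixels"][:,:,::-1])
```

```text
[540.92457848  25.42875246 229.51594611] [-0.25929884  0.61775699 -0.14007207] 8.4
```

View pics/w3.png

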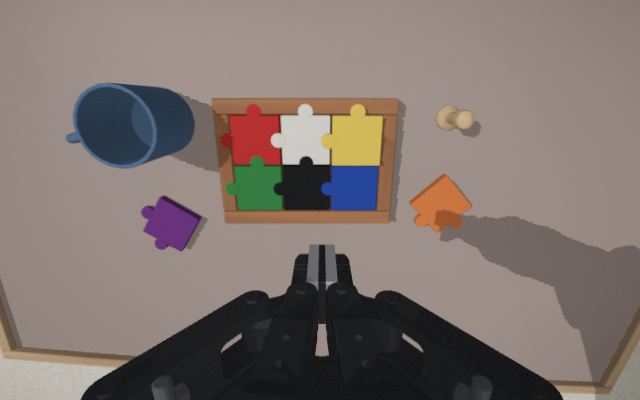

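Red, around (254,140), now shows white's tab at (277,141) and green's at (256,162) flush with it. Yellow still stands up. I'll check the depths and then hand in.

Run:
```python
from h import *
c=fix(np.load("w3.npz"))
for n,u,v in(("red",252,142),("white",308,142),("yellow",360,142),("green",262,190)):
    print(n,np.median([dep(c,u+i,v+j)[2] for i in range(-12,13,2) for j in range(-12,13,2)]).round(2))
```

```text
red 20.27
white 19.84
yellow 27.5
green 19.85
```

```bash
python3 -c "
from bench import *
print(get_obs()['joint_vel'].round(2)); print(hand_in())"
```

```text
[-2.63  1.66 -2.57 -1.2  -0.72 -0.44 -1.2 ]
the job is handed in; nothing more can be done
None
```

The red piece is pressed home: the fingertips stopped at 20.0 mm with 13 N against the roughly 4 N fit, and the depth camera then read red at 20.3 mm next to white and green at 19.8. Yellow still stands at 27.5 mm, the spare pieces, mug and pawn look undisturbed, the hand is clear, and the job was handed in at about 8.4 s.

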